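Confirm three puts in order at the put-to-light stand

TASK

I have just put the pliers, the tape measure and the screwdriver into their order bins: confirm the three puts in exactly that order. With a fingertip, lightly press down the round white button in front of the bin that holds the pliers, then the one of the tape measure's bin, then the one of the screwdriver's bin, so that each stays down. Leave the button of the bin with the roll of tape up, and do not take out, lift or shift any of the goods or other things.

Things in the scene. Friction and masses are not known exactly. Their poses are not given: they have to be found in the camera images.
- stand: Fixed put-to-light stand: blue deck 540 mm wide with four equal grey bins in a row; along their robot side an aluminium rail (75 mm deep, top at 50 mm) with a black module (58 x 100 x 26 mm, leaning 20 degrees to the robot) before each bin. Origin: on the bench under the middle of the module row; x towards the bins, y left along the row. Modules and bins 1 to 4: y = 195, 65, -65, -195 mm.
- confirm1_top (a point): Centre of the top of round white confirm button 1 (leftmost seen from the robot), before bin 1: 34 mm across, 13 mm proud of its black housing, top 97 mm above the bench. Its z axis points out of the button, leaning 20 degrees from vertical to the robot; push along -z. The point moves with the button.
- confirm1 (a joint): How far button 1 is pushed in: 0 = up, as all begin, to 0.010 m = fully home (hard stop). It starts to yield at about 3 N, stiffens to about 6 N at the stop, and stays where it is left; beyond 0.004 m (about 4 N) it counts as down, 0.006 to 0.008 m is a good press. Keep the push below 30 N.
- bin1_floor (a point): Centre of the inner floor of bin 1 (leftmost), 56 mm above the bench, 160 mm behind the row of modules. The open bin is 210 mm deep, 122 mm wide; sides and back reach 118 mm above the bench, the front lip 87 mm.
- confirm2_top (a point): Centre of the top of round white confirm button 2 (second from left seen from the robot), before bin 2: 34 mm across, 13 mm proud of its black housing, top 97 mm above the bench. Its z axis points out of the button, leaning 20 degrees from vertical to the robot; push along -z. The point moves with the button.
- confirm2 (a joint): How far button 2 is pushed in: 0 = up, as all begin, to 0.010 m = fully home (hard stop). It starts to yield at about 3 N, stiffens to about 6 N at the stop, and stays where it is left; beyond 0.004 m (about 4 N) it counts as down, 0.006 to 0.008 m is a good press. Keep the push below 30 N.
- bin2_floor (a point): Centre of the inner floor of bin 2 (second from left), 56 mm above the bench, 160 mm behind the row of modules. The open bin is 210 mm deep, 122 mm wide; sides and back reach 118 mm above the bench, the front lip 87 mm.
- confirm3_top (a point): Centre of the top of round white confirm button 3 (third from left seen from the robot), before bin 3: 34 mm across, 13 mm proud of its black housing, top 97 mm above the bench. Its z axis points out of the button, leaning 20 degrees from vertical to the robot; push along -z. The point moves with the button.
- confirm3 (a joint): How far button 3 is pushed in: 0 = up, as all begin, to 0.010 m = fully home (hard stop). It starts to yield at about 3 N, stiffens to about 6 N at the stop, and stays where it is left; beyond 0.004 m (about 4 N) it counts as down, 0.006 to 0.008 m is a good press. Keep the push below 30 N.
- bin3_floor (a point): Centre of the inner floor of bin 3 (third from left), 56 mm above the bench, 160 mm behind the row of modules. The open bin is 210 mm deep, 122 mm wide; sides and back reach 118 mm above the bench, the front lip 87 mm.
- confirm4_top (a point): Centre of the top of round white confirm button 4 (rightmost seen from the robot), before bin 4: 34 mm across, 13 mm proud of its black housing, top 97 mm above the bench. Its z axis points out of the button, leaning 20 degrees from vertical to the robot; push along -z. The point moves with the button.
- confirm4 (a joint): How far button 4 is pushed in: 0 = up, as all begin, to 0.010 m = fully home (hard stop). It starts to yield at about 3 N, stiffens to about 6 N at the stop, and stays where it is left; beyond 0.004 m (about 4 N) it counts as down, 0.006 to 0.008 m is a good press. Keep the push below 30 N.
- bin4_floor (a point): Centre of the inner floor of bin 4 (rightmost), 56 mm above the bench, 160 mm behind the row of modules. The open bin is 210 mm deep, 122 mm wide; sides and back reach 118 mm above the bench, the front lip 87 mm.
- pliers: Combination pliers lying flat in one of the bins, 165 mm long: steel jaws towards +x, two spread green handles towards -x, 16 mm thick. Origin: underside, middle of its length. Which bin it lies in varies.
- tape_measure: Pocket tape measure lying on its side in one of the bins: a rounded square green and black case 66 x 62 x 36 mm with a round disc on top and a short yellow blade end with steel hook sticking out. Origin: centre of its underside. Which bin varies.
- screwdriver: Screwdriver lying in one of the bins, 167 mm long: green handle 29 mm thick towards -x, one thin steel shank towards +x. Origin: underside, where handle meets shank. Which bin varies.
- tape_roll: Roll of brown packing tape lying flat in one of the bins: a ring 92 mm across, 49 mm high, with a cardboard core. Origin: centre of its underside. Which bin varies.
- socket_long: Steel socket, 24 mm across, 42 mm high, standing on the rail between modules 1 and 2. Origin: centre of its foot. Leave it.
- socket_short: Steel socket, 25 mm across, 28 mm high, standing on the rail between modules 3 and 4. Origin: centre of its foot. Leave it.
- carton_flat: White carton 170 x 60 x 45 mm lying on the bench to the right, nearer the robot than the stand. Origin: centre of its underside. Leave it.
- wrench: Wrench 170 mm long lying on the bench to the left, nearer the robot than the stand. Leave it.
- carton_small: White carton 110 x 70 x 50 mm to the left of the stand. Origin: centre of its underside. Leave it.
- marker: Marker pen 130 mm long lying to the right of the stand. Leave it.
- screw_jar: Jar 72 mm across, 90 mm high, to the left of the stand. Origin: centre of its foot. Leave it.
Mind the look-alikes: they are no part of the job. What is shaped like the tape_roll but blue, purple or turquoise is not meant.

How it is judged:
By the outcome, as a careful person would: the job done as asked, in the order asked, and still so for the second after the job is handed in, with the robot touching nothing.
It also fails if it takes over 38 s, if anything falls off the work surface, if the arm or the gripper's body presses on something with over 40 N, if the wrist force passes 120 N, or if a joint passes its speed limit or range.

ROBOT

A 6-joint arm with a two-finger parallel gripper is mounted at the origin on the work surface. World frame = base frame: x ahead of the robot, y to its left, z up, the work surface at z = 0. Lengths are in m, angles in degrees, forces in N, time in s.
With the tool pointing down it reaches from about 0.4 to 0.825 m from the base axis. Payload 7 kg.
Tool frame: the origin (TCP) lies between the finger pads; the fingertips stand 25 mm ahead of it and the grasp point (between the pads) lies 6 mm ahead of it (env.tcp_to_tips is the distance from the TCP to the fingertips, in m); z points along the fingers, y is the direction in which the jaws open and shut (so a half turn about z gives the same grasp; the last joint's range is limited). The gripper opens to 85 mm and grips with 20 to 120 N. Pads are 22 mm wide; open, the fingers measure 114 mm over their backs; the gripper's body (76 mm by 85 mm) begins 54 mm behind the grasp point. The pads swing forward as they close: fully open they stand 13 mm farther back than shut.
Start: joints at [89.215, 20.546, 0.682, 0, -70.136, -16.507], TCP at [0.201, 0.644, 0.256] pointing down, gripper open.
Joint ranges: [-176.03, 176.03], [-82.01, 121.73], [-58.28, 71.71], [-173.87, 95.51], [-174.79, -0.11], [-173.66, 173.66]. Speed limits (degrees/s): [136.94, 136.94, 172.46, 180, 180, 180].

INTERFACE

Orientations are given as a 3x3 rotation matrix whose columns are the frame's x, y, z axes.
In Python, from station import env gives the robot as it stands. The module is installed in compiled form; this text tells all that it offers.
- The arm moves only by the tool apply_moves, never from a script. Its argument "deltas" is a list of rows, each an object of numbers: "gripper": the finger opening in m, from 0 to 0.0854; "tx", "ty", "tz": the shift along the tool's x, y, z in m; "rx", "ry", "rz": the turn, a rotation vector about the tool's x, y, z in degrees. In form: [{"gripper": .., "tx": .., "ty": .., "tz": .., "rx": .., "ry": .., "rz": ..}, ...]. A call has 1 to 20 rows; each row shifts and turns the pose as measured when the row begins, along the tool's axes as they then stand; what a row does not reach is not made up. A row lasts 1/12 s, in which the tool goes at most 41.7 mm and 7.16 degrees, less where a joint would pass 70% of its speed; a pose out of reach is approached as far as the arm can. A call with a gripper value outside its range is refused whole. The fingers move at their own pace and stop on an object; the grip force is fixed at half the most. Time passes only in rows, so rows that do not move let the fingers close. It gives the time, the measured TCP pose, the force and the opening at its end, in the units of the state.
- env.get_state(): the state, without advancing time (a new reading comes with each control period).
- env.grab_frame(name): name is "scene" or "top" or "wrist"; returns a dict with "frame" (400x640x3 uint8, red, green, blue), "fx", "fy", "cx", "cy" (pixels), "origin" and "rotation" of the camera in the world. Camera axes: x right, y up, looking along -z (the intrinsics and any distortion apply to the point x, -y, -z); pixel columns grow to the right and rows downward; lengths in m; the calibration is good to about 2 mm. A picture is of the moment at which its call begins. There is no depth.
- env.finish_job(): hands the job in, once; it reports no verdict.
The state is a dict: "time": time; "joints": joint angles; "joint_velocities": joint speeds; "tau": joint torques, N m; "tool_pos": TCP position; "eef_rot": TCP orientation; "wrist_force": force on the tool from outside, world axes, zero at the start; "ft_torque": the same for the moment, N m; "width": finger opening in m.
Only numpy, scipy, OpenCV 4.12 (cv2) and the standard library are available. Lean on these libraries where they do the work, as an engineer would, in place of code of your own. Each camera call takes 0.05 s, during which the arm holds its last target.

## Working session

There is one attempt and no reset: what is moved stays moved. The work goes in short steps, Python scripts to look and compute and a tool call to move; the robot and the scene stay as the last step left them, time stands still between calls to the robot, and variables do not carry over. Pictures are saved under pics/ and viewed, and the job is handed in when it is done.

Besides the shell and the picture viewer there is one more tool, called after ">>>" by a JSON object that holds its "name" and its "arguments", one argument or row to a line. apply_moves: Moves the arm, as the interface text tells. Its arguments: {"type":"object","properties":{"deltas":{"type":"array"}},"required":["deltas"]}

```bash
mkdir -p pics
python3 - <<'E'
from station import env
import cv2,numpy as np
s=env.get_state();print(s['time'],s['tool_pos'],np.round(s['eef_rot'],3),s['width'],env.tcp_to_tips)
for n in ['scene','top','wrist']:
    f=env.grab_frame(n);cv2.imwrite(f'pics/a_{n}.png',f['frame'][:,:,::-1])
    np.savez(f'cam_{n}.npz',**f)
    print(n,f['fx'],f['cx'],f['cy'],f['origin'],np.round(f['rotation'],3),[k for k in f])
E
```

```text
0.0 [0.20053892 0.64405388 0.2553496 ] [[ 0.955 -0.297 -0.   ]
 [-0.297 -0.955 -0.002]
 [ 0.     0.002 -1.   ]] 0.08544453788254382 0.025
scene 394.0021088079387 318.81687210802977 208.7431324706033 [ 1.24074559 -0.19069953  0.96901339] [[ 0.235 -0.752  0.616]
 [ 0.972  0.169 -0.164]
 [ 0.019  0.637  0.771]] ['frame', 'fx', 'fy', 'cx', 'cy', 'origin', 'rotation']
top 412.56238561911647 317.9476435201929 202.65478415170645 [ 0.37819373 -0.0053679   1.29354686] [[-0.016  0.99  -0.138]
 [-1.    -0.017 -0.006]
 [-0.008  0.138  0.99 ]] ['frame', 'fx', 'fy', 'cx', 'cy', 'origin', 'rotation']
wrist 354.3908557541536 320.06252608355334 198.42292641110788 [0.27062996 0.62255502 0.37232781] [[-0.298  0.914  0.277]
 [-0.955 -0.285 -0.084]
 [ 0.002 -0.289  0.957]] ['frame', 'fx', 'fy', 'cx', 'cy', 'origin', 'rotation']
```

View pics/a_scene.png

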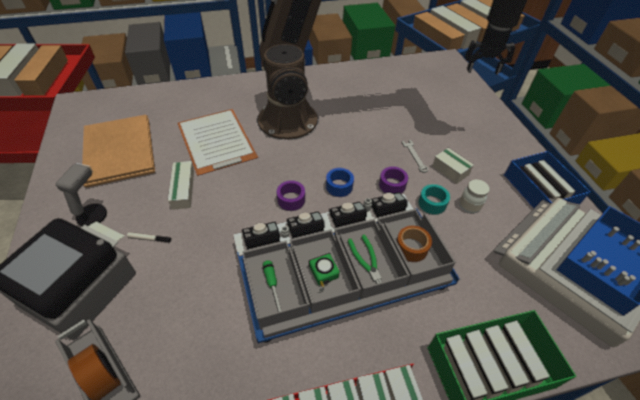

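View pics/a_top.png

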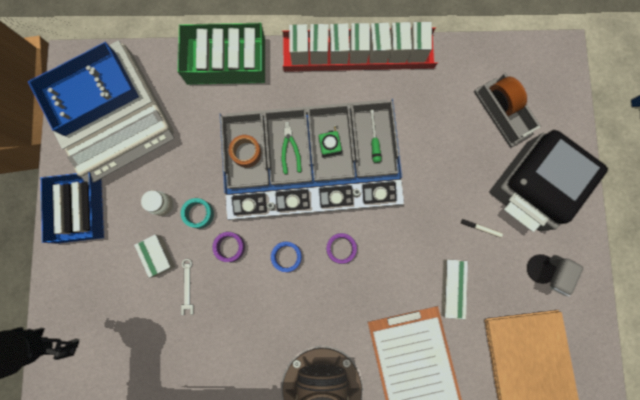

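The scene view shows the bins from the far side. The top view, with left on the left, shows the tape roll (245,150) in bin 1, the pliers (290,148) in bin 2, the tape measure (330,142) in bin 3 and the screwdriver (376,138) in bin 4. The look-alikes are the teal, purple and blue rings on the bench, at (196,213), (228,247), (286,257) and (342,248). Button candidates are (249,205), (292,200), (336,196) and (379,193). I'll check these in close crops.

Run:
```python
import cv2
a=cv2.imread('pics/a_top.png')[95:225,215:410];b=cv2.imread('pics/a_scene.png')[185:330,230:465]
cv2.imwrite('pics/b1.png',cv2.resize(a,None,fx=4,fy=4,interpolation=cv2.INTER_CUBIC))
cv2.imwrite('pics/b2.png',cv2.resize(b,None,fx=3.4,fy=3.4,interpolation=cv2.INTER_CUBIC))
```

```text
(no output)
```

View pics/b1.png

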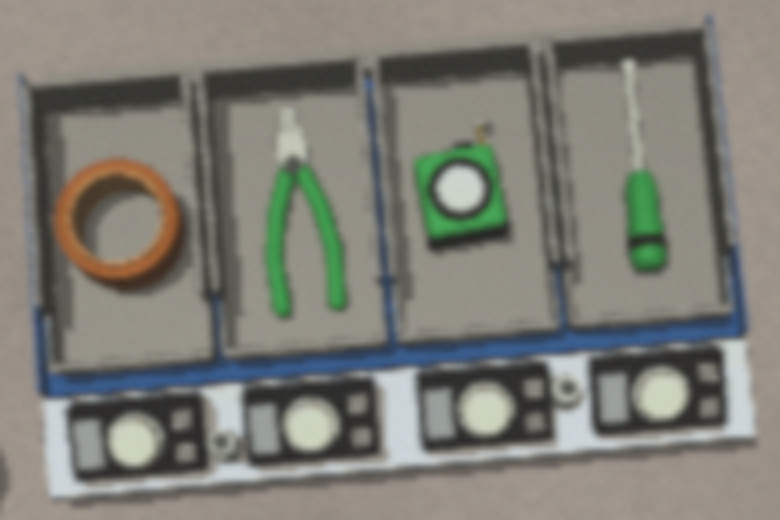

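View pics/b2.png

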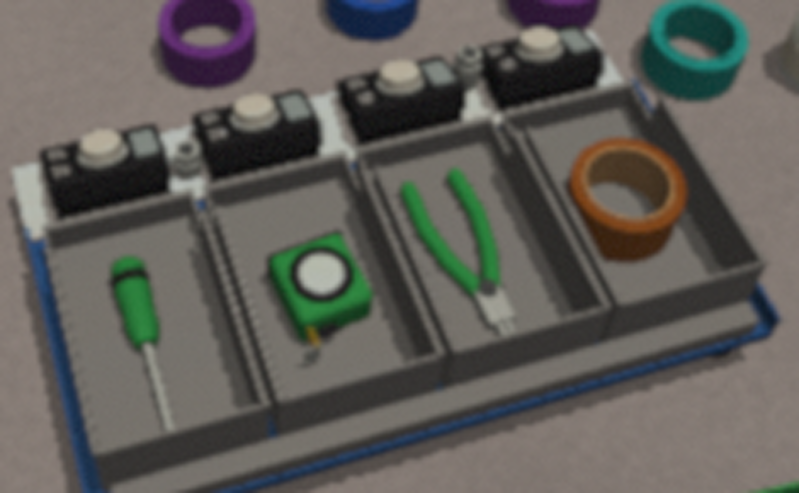

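The crops confirm it: roll in bin 1, pliers in bin 2, tape measure in bin 3, screwdriver in bin 4. The order is therefore buttons 2, 3, 4. In the top crop they are at (310,425), (487,410) and (661,393).

```bash
cat > h.py <<'E'
import numpy as np,cv2
def ray(f,u,v):
    d=np.array([(u-f['cx'])/f['fx'],-(v-f['cy'])/f['fy'],-1.]);return f['origin'],f['rotation']@d
def onz(f,u,v,z):
    o,d=ray(f,u,v);return o+d*(z-o[2])/d[2]
def proj(f,p):
    c=f['rotation'].T@(np.asarray(p)-f['origin']);return f['cx']+f['fx']*c[0]/-c[2], f['cy']-f['fy']*c[1]/-c[2]
def mid(f,p,g,q):
    o1,d1=ray(f,*p);o2,d2=ray(g,*q)
    t=np.linalg.lstsq(np.c_[d1,-d2],o2-o1,rcond=None)[0]
    a=o1+t[0]*d1;b=o2+t[1]*d2;return (a+b)/2,np.linalg.norm(a-b)
def blobs(f,win,sz):
    x0,y0,x1,y1=win;im=f['frame'][y0:y1,x0:x1].astype(int)
    m=((im[:,:,0]>150)&(im[:,:,0]-im[:,:,2]>12)&(im[:,:,0]-im[:,:,1]<25)).astype(np.uint8)
    n,l,st,c=cv2.connectedComponentsWithStats(m)
    return [(round(c[i][0]+x0,1),round(c[i][1]+y0,1),int(st[i][4]),st[i][2:4].tolist()) for i in range(1,n) if st[i][4]>sz]
E
python3 - <<'E'
from h import *
T=dict(np.load('cam_top.npz'));S=dict(np.load('cam_scene.npz'))
for u,v in [(292,201),(336,197)]: print(T['frame'][v,u])
for u,v in [(304,217),(347,207)]: print(S['frame'][v,u])
bt=sorted(blobs(T,(215,180,410,225),20));bs=sorted(blobs(S,(230,185,420,250),20),key=lambda b:-b[0])
print(bt);print(bs)
for b in bt: print(np.round(onz(T,b[0],b[1],.097),4))
if len(bt)==len(bs):
  for b,c in zip(bt,bs): print(mid(T,b[:2],S,c[:2]))
E
```

```text
[203 212 191]
[203 212 190]
[180 173 155]
[177 170 152]
[(np.float64(237.9), np.float64(181.4), 25, [11, 4]), (np.float64(248.1), np.float64(205.1), 87, [11, 11]), (np.float64(254.2), np.float64(180.6), 28, [19, 3]), (np.float64(292.8), np.float64(201.1), 84, [12, 11]), (np.float64(327.5), np.float64(213.8), 2246, [195, 45]), (np.float64(336.3), np.float64(197.3), 73, [12, 11]), (np.float64(380.1), np.float64(193.7), 87, [12, 11])]
[(np.float64(388.5), np.float64(195.8), 44, [10, 6]), (np.float64(347.2), np.float64(205.4), 50, [10, 6]), (np.float64(304.2), np.float64(215.4), 55, [11, 7]), (np.float64(259.1), np.float64(226.1), 61, [11, 7])]
[0.6125 0.2375 0.097 ]
[0.5413 0.2068 0.097 ]
[0.6141 0.1893 0.097 ]
[0.551  0.0756 0.097 ]
[ 0.5118 -0.0253  0.097 ]
[ 0.56   -0.0521  0.097 ]
[ 0.5685 -0.1807  0.097 ]
```

Run:
```python
from h import *
T=dict(np.load('cam_top.npz'));S=dict(np.load('cam_scene.npz'))
bt=[(248.1,205.1),(292.8,201.1),(336.3,197.3),(380.1,193.7)];bs=[(388.5,195.8),(347.2,205.4),(304.2,215.4),(259.1,226.1)]
P=[]
for b,c in zip(bt,bs): p,e=mid(T,b,S,c);P.append(onz(T,*b,.097));print(np.round(p,4),round(e,4),np.round(onz(S,*c,.097),4))
P=np.array(P);c=P.mean(0);d=P[0]-P[3];y=np.arctan2(-d[0],d[1]);print('c',c,'yaw',np.degrees(y))
e=np.array([-np.sin(y),np.cos(y),0])
for k in (195,65,-65,-195): print(np.round(c+e*k/1000,4))
a=np.radians(20);ax=np.array([np.cos(y),np.sin(y),0]);n=np.cos(a)*np.array([0,0,1])-np.sin(a)*ax;print('n',n)
```

```text
[0.5415 0.2072 0.0971] 0.0009 [0.5414 0.2077 0.097 ]
[0.551  0.0764 0.0982] 0.0017 [0.5502 0.0776 0.097 ]
[ 0.5599 -0.0519  0.0981] 0.0002 [ 0.559  -0.0517  0.097 ]
[ 0.5685 -0.1809  0.0969] 0.0003 [ 0.5686 -0.181   0.097 ]
c [0.55520813 0.01240711 0.097     ] yaw 4.009422217297837
[0.5416 0.2069 0.097 ]
[0.5507 0.0772 0.097 ]
[ 0.5598 -0.0524  0.097 ]
[ 0.5688 -0.1821  0.097 ]
n [-0.34118307 -0.02391423  0.93969262]
```

View pics/a_wrist.png

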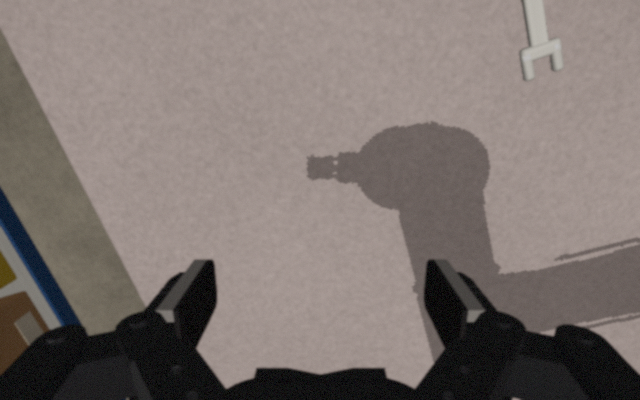

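```bash
cat > g.py <<'E'
from h import *
from station import env
from scipy.spatial.transform import Rotation as R
y=np.radians(4.01);a=np.radians(20)
ax=np.array([np.cos(y),np.sin(y),0]);n=np.cos(a)*np.array([0,0,1])-np.sin(a)*ax
yy=np.cross(-n,[0,0,0])
ty=-np.array([-np.sin(y),np.cos(y),0]);tz=-n;tx=np.cross(ty,tz);G=np.c_[tx,ty,tz]
B={2:[.5507,.0772,.097],3:[.5598,-.0524,.097],4:[.5688,-.1821,.097]}
def st(b=None,h=0.06):
    s=env.get_state();M=np.array(s['eef_rot']);p=np.array(s['tool_pos'])
    print('t',round(s['time'],2),'p',np.round(p,4),'F',np.round(s['wrist_force'],2),'w',round(s['width'],4),'j',np.round(s['joints'],1))
    print('rotvec',np.round(R.from_matrix(M.T@G).as_rotvec(degrees=True),2))
    if b: 
        t=np.array(B[b])+n*(env.tcp_to_tips+h);print('d tool mm',np.round(M.T@(t-p)*1000,1),'d in G mm',np.round(G.T@(t-p)*1000,1),'tip height above button',round((p-np.array(B[b]))@n*1000-25,1))
E
python3 - <<'E'
from g import *
st(2)
print(np.round(G,3))
E
```

```text
t 0.15 p [0.2006 0.6442 0.2556] F [ 0.83 -0.96  0.19] w 0.0854 j [ 89.2  20.6   0.6  -0.  -70.1 -16.5]
rotvec [  3.79  19.77 -21.07]
d tool mm [475.8 447.7  79.3] d in G mm [236.7 590.1 169.9] tip height above button 229.9
[[ 0.937  0.07   0.341]
 [ 0.066 -0.998  0.024]
 [ 0.342 -0.    -0.94 ]]
```

>>> {"name": "apply_moves", "arguments": {
  "deltas": [
    {"gripper": 0,"rx": 0.63,"ry": 3.3,"rz": -3.5},
    {"gripper": 0,"rx": 0.63,"ry": 3.3,"rz": -3.5},
    {"gripper": 0,"rx": 0.63,"ry": 3.3,"rz": -3.5},
    {"gripper": 0,"rx": 0.63,"ry": 3.3,"rz": -3.5},
    {"gripper": 0,"rx": 0.63,"ry": 3.3,"rz": -3.5},
    {"gripper": 0,"rx": 0.63,"ry": 3.3,"rz": -3.5},
    {"gripper": 0}
  ]
}}

```text
invalid input at $.deltas[0]: expected keys gripper, tx, ty, tz, rx, ry, rz
```

```bash
python3 -c "
from g import *
st(2)"
```

```text
t 0.15 p [0.2006 0.6442 0.2556] F [ 0.83 -0.96  0.19] w 0.0854 j [ 89.2  20.6   0.6  -0.  -70.1 -16.5]
rotvec [  3.79  19.77 -21.07]
d tool mm [475.8 447.7  79.3] d in G mm [236.7 590.1 169.9] tip height above button 229.9
```

>>> {"name": "apply_moves", "arguments": {
  "deltas": [
    {"gripper": 0,"tx": 0,"ty": 0,"tz": 0,"rx": 0.63,"ry": 3.3,"rz": -3.5},
    {"gripper": 0,"tx": 0,"ty": 0,"tz": 0,"rx": 0.63,"ry": 3.3,"rz": -3.5},
    {"gripper": 0,"tx": 0,"ty": 0,"tz": 0,"rx": 0.63,"ry": 3.3,"rz": -3.5},
    {"gripper": 0,"tx": 0,"ty": 0,"tz": 0,"rx": 0.63,"ry": 3.3,"rz": -3.5},
    {"gripper": 0,"tx": 0,"ty": 0,"tz": 0,"rx": 0.63,"ry": 3.3,"rz": -3.5},
    {"gripper": 0,"tx": 0,"ty": 0,"tz": 0,"rx": 0.63,"ry": 3.3,"rz": -3.5},
    {"gripper": 0,"tx": 0,"ty": 0,"tz": 0,"rx": 0,"ry": 0,"rz": 0}
  ]
}}

```text
time: 0.73
tool_pos: [0.2017, 0.6444, 0.2538]
eef_rot: [[0.931, 0.085, 0.356], [0.081, -0.996, 0.025], [0.357, 0.006, -0.934]]
wrist_force: [-0.0, -0.8, -0.4]
width: 0.0004
```

```bash
python3 -c "
from g import *
st(2)"
```

```text
t 0.73 p [0.2017 0.6444 0.2538] F [-0.04 -0.83 -0.44] w 0.0004 j [ 98.9  18.1 -15.5  24.1 -60.5 -16.7]
rotvec [ 0.01 -0.89  0.9 ]
d tool mm [224.3 593.8 171.6] d in G mm [236.3 590.2 167.8] tip height above button 227.8
```

>>> {"name": "apply_moves", "arguments": {
  "deltas": [
    {"gripper": 0,"tx": 0.0125,"ty": 0.033,"tz": 0.005,"rx": 0,"ry": -0.45,"rz": 0.45},
    {"gripper": 0,"tx": 0.0125,"ty": 0.033,"tz": 0.005,"rx": 0,"ry": -0.45,"rz": 0.45},
    {"gripper": 0,"tx": 0.0125,"ty": 0.033,"tz": 0.008,"rx": 0,"ry": 0,"rz": 0},
    {"gripper": 0,"tx": 0.0125,"ty": 0.033,"tz": 0.008,"rx": 0,"ry": 0,"rz": 0},
    {"gripper": 0,"tx": 0.0125,"ty": 0.033,"tz": 0.008,"rx": 0,"ry": 0,"rz": 0},
    {"gripper": 0,"tx": 0.0125,"ty": 0.033,"tz": 0.008,"rx": 0,"ry": 0,"rz": 0},
    {"gripper": 0,"tx": 0.0125,"ty": 0.033,"tz": 0.008,"rx": 0,"ry": 0,"rz": 0},
    {"gripper": 0,"tx": 0.0125,"ty": 0.033,"tz": 0.008,"rx": 0,"ry": 0,"rz": 0},
    {"gripper": 0,"tx": 0.0125,"ty": 0.033,"tz": 0.008,"rx": 0,"ry": 0,"rz": 0},
    {"gripper": 0,"tx": 0.0125,"ty": 0.033,"tz": 0.008,"rx": 0,"ry": 0,"rz": 0},
    {"gripper": 0,"tx": 0.0125,"ty": 0.033,"tz": 0.008,"rx": 0,"ry": 0,"rz": 0},
    {"gripper": 0,"tx": 0.0125,"ty": 0.033,"tz": 0.008,"rx": 0,"ry": 0,"rz": 0}
  ]
}}

```text
time: 1.73
tool_pos: [0.403, 0.2497, 0.2175]
eef_rot: [[0.941, 0.062, 0.332], [0.056, -0.998, 0.027], [0.333, -0.007, -0.943]]
wrist_force: [1.4, 0.7, 0.4]
width: -0.0
```

```bash
python3 -c "
from g import *
st(2)"
```

```text
t 1.73 p [0.403  0.2497 0.2175] F [1.38 0.7  0.39] w -0.0 j [ 67.2  -6.3 -49.   26.7 -41.2   7. ]
rotvec [-0.2   0.53 -0.58]
d tool mm [ 88.4 181.8  73.1] d in G mm [ 85.9 182.4  74.5] tip height above button 134.5
```

>>> {"name": "apply_moves", "arguments": {
  "deltas": [
    {"gripper": 0,"tx": 0.015,"ty": 0.03,"tz": 0.005,"rx": 0,"ry": 0.2,"rz": -0.2},
    {"gripper": 0,"tx": 0.015,"ty": 0.03,"tz": 0.005,"rx": 0,"ry": 0.2,"rz": -0.2},
    {"gripper": 0,"tx": 0.015,"ty": 0.03,"tz": 0.01,"rx": 0,"ry": 0,"rz": 0},
    {"gripper": 0,"tx": 0.015,"ty": 0.03,"tz": 0.01,"rx": 0,"ry": 0,"rz": 0},
    {"gripper": 0,"tx": 0.015,"ty": 0.03,"tz": 0.01,"rx": 0,"ry": 0,"rz": 0},
    {"gripper": 0,"tx": 0.01,"ty": 0.03,"tz": 0.01,"rx": 0,"ry": 0,"rz": 0}
  ]
}}

```text
time: 2.23
tool_pos: [0.5157, 0.0651, 0.2017]
eef_rot: [[0.937, 0.06, 0.345], [0.051, -0.998, 0.035], [0.346, -0.015, -0.938]]
wrist_force: [0.6, 1.6, -0.1]
width: -0.0002
```

```bash
python3 -c "
from g import *
st(2)"
```

```text
t 2.23 p [0.5157 0.0651 0.2017] F [ 0.64  1.56 -0.08] w -0.0002 j [ 34.6  -2.4 -45.7  19.4 -30.2  43.3]
rotvec [-0.61 -0.26 -0.86]
d tool mm [-2.5 -9.3 25.7] d in G mm [-2.3 -9.6 25.6] tip height above button 85.6
```

>>> {"name": "apply_moves", "arguments": {
  "deltas": [
    {"gripper": 0,"tx": -0.002,"ty": -0.007,"tz": 0.015,"rx": -0.6,"ry": -0.2,"rz": -0.8},
    {"gripper": 0,"tx": 0,"ty": 0,"tz": 0.01,"rx": 0,"ry": 0,"rz": 0},
    {"gripper": 0,"tx": 0,"ty": 0,"tz": 0,"rx": 0,"ry": 0,"rz": 0},
    {"gripper": 0,"tx": 0,"ty": 0,"tz": 0,"rx": 0,"ry": 0,"rz": 0}
  ]
}}

```text
time: 2.57
tool_pos: [0.5255, 0.0632, 0.177]
eef_rot: [[0.939, 0.05, 0.341], [0.045, -0.999, 0.02], [0.342, -0.003, -0.94]]
wrist_force: [-0.2, -0.4, -0.1]
width: 0.0
```

```bash
python3 -c "
from g import *
st(2)
for k in ['wrist','top']:
  f=env.grab_frame(k);cv2.imwrite('pics/c_%s.png'%k,f['frame'][:,:,::-1])
  print(proj(f,B[2]))
st(2)"
```

```text
t 2.57 p [0.5255 0.0632 0.177 ] F [-0.21 -0.36 -0.1 ] w 0.0 j [ 33.4   0.6 -47.7  22.9 -26.1  40.2]
rotvec [ 0.23 -0.   -1.16]
d tool mm [ -3.1 -12.2  -0.9] d in G mm [ -2.8 -12.2  -0.9] tip height above button 59.1
(np.float64(299.59884797597556), np.float64(222.8549125840923))
(np.float64(292.2703171528701), np.float64(201.19343938507444))
t 2.67 p [0.5254 0.064  0.1775] F [-0.34 -0.32  0.12] w -0.0002 j [ 33.5   0.5 -47.7  22.9 -26.1  40.2]
rotvec [ 0.18 -0.05 -1.08]
d tool mm [ -3.1 -11.4  -0.4] d in G mm [ -2.9 -11.4  -0.4] tip height above button 59.6
```

View pics/c_wrist.png

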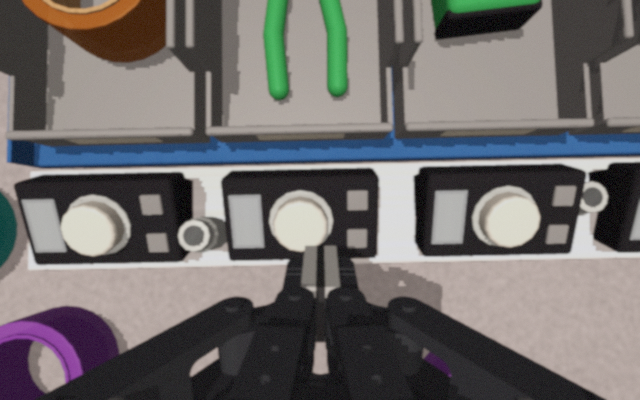

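The wrist view shows button 2 at (300,221), which matches the projected (299.6,222.9). The shut tips sit at (320,265), with the pliers in the bin straight behind. I'll correct sideways and descend.

>>> {"name": "apply_moves", "arguments": {
  "deltas": [
    {"gripper": 0,"tx": -0.003,"ty": -0.01,"tz": 0,"rx": 0.2,"ry": 0,"rz": -1},
    {"gripper": 0,"tx": 0,"ty": 0,"tz": 0.015,"rx": 0,"ry": 0,"rz": 0},
    {"gripper": 0,"tx": 0,"ty": 0,"tz": 0.015,"rx": 0,"ry": 0,"rz": 0},
    {"gripper": 0,"tx": 0,"ty": 0,"tz": 0.01,"rx": 0,"ry": 0,"rz": 0},
    {"gripper": 0,"tx": 0,"ty": 0,"tz": 0,"rx": 0,"ry": 0,"rz": 0},
    {"gripper": 0,"tx": 0,"ty": 0,"tz": 0,"rx": 0,"ry": 0,"rz": 0}
  ]
}}

```text
time: 3.17
tool_pos: [0.5366, 0.0829, 0.1437]
eef_rot: [[0.933, 0.08, 0.35], [0.072, -0.997, 0.034], [0.351, -0.006, -0.936]]
wrist_force: [0.2, 0.4, -0.2]
width: 0.0
```

```bash
python3 -c "
from g import *
st(2,0)"
```

```text
t 3.17 p [0.5366 0.0829 0.1437] F [ 0.18  0.38 -0.16] w 0.0 j [ 32.6   4.4 -51.7  31.3 -18.   33.3]
rotvec [-0.52 -0.57  0.4 ]
d tool mm [-3.4  6.8 23.5] d in G mm [-3.1  6.6 23.6] tip height above button 23.6
```

Joint 5 is heading towards singular (-18°). I'll halve the tool tilt to 10° and still push along the button axis.

```bash
cat > g.py <<'E'
from h import *
from station import env
from scipy.spatial.transform import Rotation as R
y=np.radians(4.01)
ax=np.array([np.cos(y),np.sin(y),0]);lean=lambda a:np.cos(a)*np.array([0,0,1])-np.sin(a)*ax
n=lean(np.radians(20));m=lean(np.radians(10))
ty=-np.array([-np.sin(y),np.cos(y),0]);tz=-m;tx=np.cross(ty,tz);G=np.c_[tx,ty,tz]
B={2:[.5507,.0772,.097],3:[.5598,-.0524,.097],4:[.5688,-.1821,.097]}
def st(b=None,h=0.06):
    s=env.get_state();M=np.array(s['eef_rot']);p=np.array(s['tool_pos'])
    print('t',round(s['time'],2),'p',np.round(p,4),'F',np.round(s['wrist_force'],2),'F.n',round(float(s['wrist_force']@n),2),'j',np.round(s['joints'],1))
    print('rotvec',np.round(R.from_matrix(M.T@G).as_rotvec(degrees=True),2))
    if b: 
        tip=p+M[:,2]*.025
        t=np.array(B[b])+n*h-G[:,2]*.025
        print('d tool mm',np.round(M.T@(t-p)*1000,1),'tip above button',round((tip-np.array(B[b]))@n*1000,1), 'n in tool',np.round(M.T@n,3),'n in G',np.round(G.T@n,3))
E
python3 -c "
from g import *
st(2,.025)"
```

```text
t 3.17 p [0.5366 0.0829 0.1437] F [ 0.18  0.38 -0.16] F.n -0.22 j [ 32.6   4.4 -51.7  31.3 -18.   33.3]
rotvec [ -0.48 -10.57   0.45]
d tool mm [ 1.2  6.6 -1.1] tip above button 23.6 n in tool [ 0.01  -0.009 -1.   ] n in G [-0.174  0.    -0.985]
```

>>> {"name": "apply_moves", "arguments": {
  "deltas": [
    {"gripper": 0,"tx": 0,"ty": 0.003,"tz": 0,"rx": -0.2,"ry": -4,"rz": 0.2},
    {"gripper": 0,"tx": 0,"ty": 0.002,"tz": 0,"rx": -0.2,"ry": -4,"rz": 0.2},
    {"gripper": 0,"tx": 0,"ty": 0,"tz": 0,"rx": 0,"ry": -2,"rz": 0},
    {"gripper": 0,"tx": 0,"ty": 0,"tz": 0,"rx": 0,"ry": 0,"rz": 0},
    {"gripper": 0,"tx": 0,"ty": 0,"tz": 0,"rx": 0,"ry": 0,"rz": 0}
  ]
}}

```text
time: 3.58
tool_pos: [0.5338, 0.0804, 0.1469]
eef_rot: [[0.978, 0.079, 0.192], [0.077, -0.997, 0.017], [0.193, -0.001, -0.981]]
wrist_force: [0.2, -0.3, -0.3]
width: -0.0001
```

```bash
python3 -c "
from g import *
st(2,.015)"
```

```text
t 3.58 p [0.5338 0.0804 0.1469] F [ 0.22 -0.32 -0.3 ] F.n -0.35 j [ 32.7   8.  -36.9   8.9 -35.6  55. ]
rotvec [-0.17 -1.14  0.51]
d tool mm [ 4.8  4.4 12.4] tip above button 27.9 n in tool [-0.154 -0.004 -0.988] n in G [-0.174  0.    -0.985]
```

>>> {"name": "apply_moves", "arguments": {
  "deltas": [
    {"gripper": 0,"tx": 0.004,"ty": 0.004,"tz": 0.004,"rx": 0,"ry": -1,"rz": 0.4},
    {"gripper": 0,"tx": 0,"ty": 0,"tz": 0.005,"rx": 0,"ry": 0,"rz": 0},
    {"gripper": 0,"tx": 0.001,"ty": 0,"tz": 0.005,"rx": 0,"ry": 0,"rz": 0},
    {"gripper": 0,"tx": 0,"ty": 0,"tz": 0,"rx": 0,"ry": 0,"rz": 0},
    {"gripper": 0,"tx": 0,"ty": 0,"tz": 0,"rx": 0,"ry": 0,"rz": 0}
  ]
}}

```text
time: 4.0
tool_pos: [0.5399, 0.0774, 0.1348]
eef_rot: [[0.981, 0.074, 0.181], [0.072, -0.997, 0.017], [0.182, -0.003, -0.983]]
wrist_force: [-0.1, 0.3, 0.0]
width: -0.0001
```

```bash
python3 -c "
from g import *
st(2,.007)"
```

```text
t 4.0 p [0.5399 0.0774 0.1348] F [-0.06  0.3   0.03] F.n 0.04 j [ 31.7   9.7 -36.3   8.2 -34.9  56.2]
rotvec [-0.22 -0.49  0.19]
d tool mm [2.8 1.  7.2] tip above button 14.5 n in tool [-0.165 -0.004 -0.986] n in G [-0.174  0.    -0.985]
```

>>> {"name": "apply_moves", "arguments": {
  "deltas": [
    {"gripper": 0,"tx": 0.003,"ty": 0.001,"tz": 0.004,"rx": 0,"ry": -0.3,"rz": 0},
    {"gripper": 0,"tx": 0.0007,"ty": 0,"tz": 0.004,"rx": 0,"ry": 0,"rz": 0},
    {"gripper": 0,"tx": 0.0005,"ty": 0,"tz": 0.003,"rx": 0,"ry": 0,"rz": 0},
    {"gripper": 0,"tx": 0,"ty": 0,"tz": 0,"rx": 0,"ry": 0,"rz": 0}
  ]
}}

```text
time: 4.33
tool_pos: [0.5456, 0.0765, 0.1238]
eef_rot: [[0.981, 0.075, 0.176], [0.073, -0.997, 0.016], [0.177, -0.003, -0.984]]
wrist_force: [-0.8, -0.1, -0.3]
width: -0.0002
```

```bash
python3 -c "
from g import *
st(2,-.007)
f=env.grab_frame('wrist');cv2.imwrite('pics/d.png',f['frame'][:,:,::-1])
st(2,-.007)"
```

```text
t 4.33 p [0.5456 0.0765 0.1238] F [-0.81 -0.11 -0.32] F.n -0.02 j [ 31.2  11.2 -36.1   8.  -33.8  56.8]
rotvec [-0.21 -0.2   0.23]
d tool mm [ 1.6 -0.3  9.2] tip above button 2.3 n in tool [-0.17  -0.004 -0.985] n in G [-0.174  0.    -0.985]
t 4.38 p [0.5455 0.0765 0.124 ] F [-0.13 -0.3  -0.93] F.n -0.82 j [ 31.2  11.2 -36.1   8.  -33.8  56.8]
rotvec [-0.21 -0.2   0.23]
d tool mm [ 1.6 -0.3  9.4] tip above button 2.5 n in tool [-0.17  -0.004 -0.985] n in G [-0.174  0.    -0.985]
```

View pics/d.png

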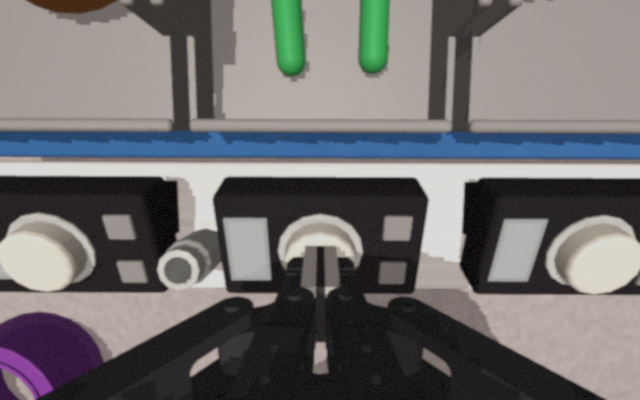

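The tips (320,255) are centred on button 2 (320,248), 2 mm above it, with the pliers behind. I'll press now in small rows.

>>> {"name": "apply_moves", "arguments": {
  "deltas": [
    {"gripper": 0,"tx": 0.0005,"ty": 0,"tz": 0.003,"rx": 0,"ry": 0,"rz": 0},
    {"gripper": 0,"tx": 0.0005,"ty": 0,"tz": 0.003,"rx": 0,"ry": 0,"rz": 0}
  ]
}}

```text
time: 4.55
tool_pos: [0.5478, 0.0767, 0.1186]
eef_rot: [[0.981, 0.074, 0.177], [0.073, -0.997, 0.016], [0.178, -0.003, -0.984]]
wrist_force: [-3.4, 0.1, 3.5]
width: 0.0001
```

```bash
python3 -c "
from g import *
st(2,-.007)"
```

```text
t 4.55 p [0.5478 0.0767 0.1186] F [-3.44  0.06  3.51] F.n 4.47 j [ 31.   11.8 -36.2   8.2 -33.   56.7]
rotvec [-0.21 -0.24  0.23]
d tool mm [ 0.3 -0.3  3.6] tip above button -3.4 n in tool [-0.17  -0.004 -0.986] n in G [-0.174  0.    -0.985]
```

>>> {"name": "apply_moves", "arguments": {
  "deltas": [
    {"gripper": 0,"tx": 0.0005,"ty": 0,"tz": 0.0025,"rx": 0,"ry": 0,"rz": 0},
    {"gripper": 0,"tx": 0,"ty": 0,"tz": 0,"rx": 0,"ry": 0,"rz": 0}
  ]
}}

```text
time: 4.72
tool_pos: [0.5488, 0.0768, 0.1158]
eef_rot: [[0.981, 0.074, 0.177], [0.073, -0.997, 0.016], [0.178, -0.003, -0.984]]
wrist_force: [-1.8, 0.2, 1.7]
width: 0.0001
```

```bash
python3 -c "
from g import *
st(2,-.007)"
```

```text
t 4.72 p [0.5488 0.0768 0.1158] F [-1.84  0.24  1.68] F.n 2.2 j [ 31.   12.1 -36.3   8.2 -32.6  56.7]
rotvec [-0.21 -0.23  0.23]
d tool mm [-0.2 -0.3  0.7] tip above button -6.3 n in tool [-0.17  -0.004 -0.985] n in G [-0.174  0.    -0.985]
```

>>> {"name": "apply_moves", "arguments": {
  "deltas": [
    {"gripper": 0,"tx": -0.001,"ty": 0,"tz": -0.006,"rx": 0,"ry": 0,"rz": 0},
    {"gripper": 0,"tx": -0.002,"ty": 0,"tz": -0.012,"rx": 0,"ry": 0,"rz": 0},
    {"gripper": 0,"tx": -0.003,"ty": 0,"tz": -0.016,"rx": 0,"ry": 0,"rz": 0},
    {"gripper": 0,"tx": -0.003,"ty": 0,"tz": -0.016,"rx": 0,"ry": 0,"rz": 0},
    {"gripper": 0,"tx": 0,"ty": 0,"tz": 0,"rx": 0,"ry": 0,"rz": 0}
  ]
}}

```text
time: 5.13
tool_pos: [0.5297, 0.0747, 0.1644]
eef_rot: [[0.982, 0.074, 0.174], [0.073, -0.997, 0.014], [0.174, -0.001, -0.985]]
wrist_force: [0.5, 1.1, 0.1]
width: 0.0001
```

```bash
python3 -c "
from g import *
st(3,.045)
f=env.grab_frame('wrist');cv2.imwrite('pics/e.png',f['frame'][:,:,::-1]);np.savez('e.npz',**f)
for b in B:
  for d in (0,.004,.007,.01): print(b,d,np.round(proj(f,np.array(B[b])-n*d),1))
"
```

```text
t 5.13 p [0.5297 0.0747 0.1644] F [0.45 1.13 0.1 ] F.n -0.09 j [ 32.1   6.8 -34.6   7.2 -39.9  56.9]
rotvec [-0.11 -0.03  0.22]
d tool mm [  0.8 128.9   0.5] tip above button 46.0 n in tool [-0.173 -0.003 -0.985] n in G [-0.174  0.    -0.985]
2 0 [318.9 211.7]
2 0.004 [318.9 208.3]
2 0.007 [318.9 205.8]
2 0.01 [318.9 203.4]
3 0 [552.  212.6]
3 0.004 [547.9 209.1]
3 0.007 [544.9 206.7]
3 0.01 [542.  204.2]
4 0 [785.5 213.6]
4 0.004 [777.2 210.2]
4 0.007 [771.2 207.7]
4 0.01 [765.4 205.2]
```

View pics/e.png

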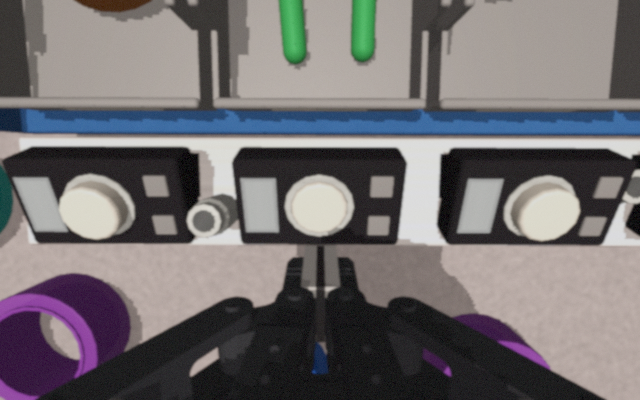

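Button 2 (319,206) now sits low and concentric in its collar. Buttons 1 (90,209) and 3 (548,211) still stand proud. I'll measure with blobs.

Run:
```python
from h import *
from g import n,B
f=dict(np.load('e.npz'))
g=cv2.cvtColor(f['frame'],cv2.COLOR_RGB2GRAY)
for nm,x0 in (('1',50),('2',280),('3',500)):
    print(nm,g[208,x0:x0+88:4])
P1=np.array([.5416,.2069,.097])
m=((f['frame'][:,:,0]>205)&(f['frame'][:,:,2]<222)).astype(np.uint8);m[:160]=0;m[240:]=0
k,l,s,c=cv2.connectedComponentsWithStats(m)
for i in range(1,k):
    if s[i][4]>500: print(c[i],s[i])
for d in (0,.007): print(proj(f,P1-n*d))
```

```text
1 [176 179 176 216 216 215 215 217 215 214 215 216 216 217 216 212 180 115
  94  96 191 126]
2 [ 39 110 198 197 216 217 217 216 216 217 216 217 217 216 216 216 209 193
 181  37  38  36]
3 [ 34 140 199 132 119 136 185 216 217 217 215 217 216 216 216 215 215 216
 216 214  97  38]
[222.8006483  176.75850891] [212 160  22  36 617]
[420.22322971 198.76770294] [ 399  160   43   80 2316]
[318.43497537 207.13743842] [ 292  183   54   49 2030]
[ 87.65041043 212.88652825] [  60  188   56   50 2071]
[549.4306673  214.33838145] [ 521  190   58   50 2113]
(np.float64(85.74633943931448), np.float64(210.8317334792211))
(np.float64(92.95520106969332), np.float64(204.96908096080742))
```

Button 2 is down by about 7–8 mm. On to button 3.

>>> {"name": "apply_moves", "arguments": {
  "deltas": [
    {"gripper": 0,"tx": 0,"ty": 0.02,"tz": 0,"rx": 0,"ry": 0,"rz": 0},
    {"gripper": 0,"tx": 0,"ty": 0.028,"tz": 0,"rx": 0,"ry": 0,"rz": 0},
    {"gripper": 0,"tx": 0,"ty": 0.028,"tz": 0,"rx": 0,"ry": 0,"rz": 0},
    {"gripper": 0,"tx": 0,"ty": 0.028,"tz": 0,"rx": 0,"ry": 0,"rz": 0},
    {"gripper": 0,"tx": 0,"ty": 0.014,"tz": 0,"rx": 0,"ry": 0,"rz": 0},
    {"gripper": 0,"tx": 0,"ty": 0,"tz": 0,"rx": 0,"ry": 0,"rz": 0},
    {"gripper": 0,"tx": 0,"ty": 0,"tz": 0,"rx": 0,"ry": 0,"rz": 0}
  ]
}}

```text
time: 5.77
tool_pos: [0.5387, -0.0467, 0.1612]
eef_rot: [[0.982, 0.077, 0.173], [0.075, -0.997, 0.016], [0.174, -0.002, -0.985]]
wrist_force: [0.0, 0.5, -0.4]
width: -0.0003
```

```bash
python3 -c "
from g import *
st(3,.02)
"
```

```text
t 5.77 p [ 0.5387 -0.0467  0.1612] F [ 0.03  0.46 -0.35] F.n -0.35 j [ 17.2   7.7 -32.5   3.2 -40.1  74.9]
rotvec [-0.2   0.01  0.36]
d tool mm [ 5.7  7.3 22.1] tip above button 42.8 n in tool [-0.174 -0.004 -0.985] n in G [-0.174  0.    -0.985]
```

>>> {"name": "apply_moves", "arguments": {
  "deltas": [
    {"gripper": 0,"tx": 0.003,"ty": 0.007,"tz": 0.006,"rx": 0,"ry": 0,"rz": 0.3},
    {"gripper": 0,"tx": 0.0015,"ty": 0,"tz": 0.01,"rx": 0,"ry": 0,"rz": 0},
    {"gripper": 0,"tx": 0.0015,"ty": 0,"tz": 0.008,"rx": 0,"ry": 0,"rz": 0},
    {"gripper": 0,"tx": 0,"ty": 0,"tz": 0.004,"rx": 0,"ry": 0,"rz": 0},
    {"gripper": 0,"tx": 0,"ty": 0,"tz": 0,"rx": 0,"ry": 0,"rz": 0},
    {"gripper": 0,"tx": 0,"ty": 0,"tz": 0,"rx": 0,"ry": 0,"rz": 0}
  ]
}}

```text
time: 6.27
tool_pos: [0.5507, -0.0511, 0.1295]
eef_rot: [[0.983, 0.073, 0.17], [0.072, -0.997, 0.015], [0.171, -0.003, -0.985]]
wrist_force: [0.8, 0.3, 0.0]
width: 0.0
```

```bash
python3 -c "
from g import *
st(3,.0025)
f=env.grab_frame('wrist');cv2.imwrite('pics/f.png',f['frame'][:,:,::-1])
"
```

```text
t 6.27 p [ 0.5507 -0.0511  0.1295] F [0.77 0.34 0.04] F.n -0.24 j [ 16.2  11.2 -33.1   3.2 -36.1  75.5]
rotvec [-0.2   0.18  0.16]
d tool mm [2.8 2.  6.1] tip above button 9.0 n in tool [-0.177 -0.004 -0.984] n in G [-0.174  0.    -0.985]
```

View pics/f.png

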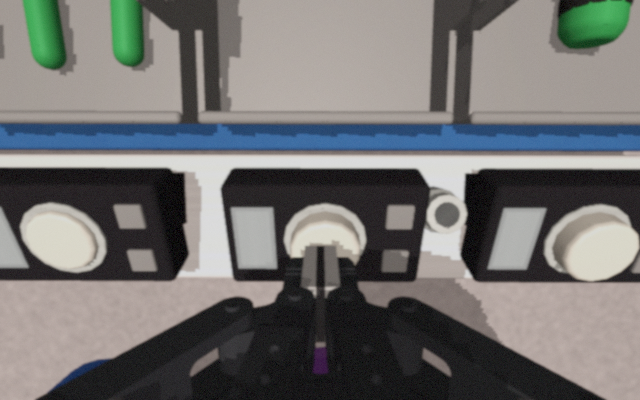

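The tips (320,262) are over the near part of button 3 (326,240). Button 2 (63,238) is flat in its collar. I'll shift slightly and go on down.

>>> {"name": "apply_moves", "arguments": {
  "deltas": [
    {"gripper": 0,"tx": 0.0025,"ty": 0.002,"tz": 0.002,"rx": 0,"ry": 0,"rz": 0},
    {"gripper": 0,"tx": 0.0005,"ty": 0,"tz": 0.003,"rx": 0,"ry": 0,"rz": 0},
    {"gripper": 0,"tx": 0,"ty": 0,"tz": 0,"rx": 0,"ry": 0,"rz": 0},
    {"gripper": 0,"tx": 0.0005,"ty": 0,"tz": 0.003,"rx": 0,"ry": 0,"rz": 0},
    {"gripper": 0,"tx": 0.0005,"ty": 0,"tz": 0.003,"rx": 0,"ry": 0,"rz": 0}
  ]
}}

```text
time: 6.73
tool_pos: [0.5577, -0.052, 0.1203]
eef_rot: [[0.982, 0.075, 0.172], [0.073, -0.997, 0.016], [0.173, -0.003, -0.985]]
wrist_force: [-2.8, 0.1, 4.0]
width: -0.0
```

```bash
python3 -c "
from g import *
st(3,-.0065)
"
```

```text
t 6.73 p [ 0.5577 -0.052   0.1203] F [-2.76  0.13  3.98] F.n 4.68 j [ 15.9  12.5 -33.    3.2 -34.8  75.9]
rotvec [-0.23  0.03  0.23]
d tool mm [-0.9  0.5  4.7] tip above button -2.0 n in tool [-0.174 -0.005 -0.985] n in G [-0.174  0.    -0.985]
```

>>> {"name": "apply_moves", "arguments": {
  "deltas": [
    {"gripper": 0,"tx": 0.0,"ty": 0,"tz": 0.0025,"rx": 0,"ry": 0,"rz": 0},
    {"gripper": 0,"tx": 0.0,"ty": 0,"tz": 0.001,"rx": 0,"ry": 0,"rz": 0},
    {"gripper": 0,"tx": 0,"ty": 0,"tz": 0,"rx": 0,"ry": 0,"rz": 0}
  ]
}}

```text
time: 6.98
tool_pos: [0.5589, -0.052, 0.1169]
eef_rot: [[0.982, 0.075, 0.174], [0.073, -0.997, 0.016], [0.174, -0.003, -0.985]]
wrist_force: [-1.5, 0.8, 2.9]
width: 0.0001
```

```bash
python3 -c "
from g import *
st(3,-.0065)
"
```

```text
t 6.98 p [ 0.5589 -0.052   0.1169] F [-1.46  0.77  2.89] F.n 3.2 j [ 15.8  12.8 -33.1   3.2 -34.2  75.9]
rotvec [-0.23 -0.04  0.24]
d tool mm [-1.4  0.5  1.2] tip above button -5.6 n in tool [-0.173 -0.005 -0.985] n in G [-0.174  0.    -0.985]
```

>>> {"name": "apply_moves", "arguments": {
  "deltas": [
    {"gripper": 0,"tx": -0.001,"ty": 0,"tz": -0.006,"rx": 0,"ry": 0,"rz": 0},
    {"gripper": 0,"tx": -0.002,"ty": 0,"tz": -0.012,"rx": 0,"ry": 0,"rz": 0},
    {"gripper": 0,"tx": -0.003,"ty": 0,"tz": -0.016,"rx": 0,"ry": 0,"rz": 0},
    {"gripper": 0,"tx": -0.003,"ty": 0,"tz": -0.016,"rx": 0,"ry": 0,"rz": 0},
    {"gripper": 0,"tx": 0,"ty": 0,"tz": 0,"rx": 0,"ry": 0,"rz": 0}
  ]
}}

```text
time: 7.4
tool_pos: [0.5392, -0.0538, 0.1654]
eef_rot: [[0.983, 0.074, 0.169], [0.073, -0.997, 0.015], [0.17, -0.003, -0.985]]
wrist_force: [0.4, -0.1, -0.4]
width: -0.0001
```

```bash
cat > chk.py <<'E'
from g import *
import sys
f=env.grab_frame('wrist');cv2.imwrite(sys.argv[1],f['frame'][:,:,::-1])
m=((f['frame'][:,:,0]>205)&(f['frame'][:,:,2]<222)).astype(np.uint8);m[:160]=0;m[245:]=0
k,l,s,c=cv2.connectedComponentsWithStats(m)
print([(np.round(c[i],1).tolist(),s[i].tolist()) for i in range(1,k) if s[i][4]>900])
B[1]=[.5416,.2069,.097]
for b in B:
    u=proj(f,B[b])
    if 0<u[0]<640: print(b,'up',np.round(u,1),'7mm',np.round(proj(f,np.array(B[b])-n*.007),1))
E
python3 chk.py pics/h.png; python3 -c "
from g import *
st(4,.045)"
```

```text
[([225.0, 204.1], [196, 160, 47, 84, 1706]), ([423.2, 206.2], [401, 160, 46, 84, 1669]), ([98.4, 206.2], [71, 182, 56, 49, 1998]), ([320.5, 207.5], [294, 184, 54, 48, 1996]), ([550.7, 214.2], [523, 190, 57, 49, 2096])]
2 up [ 89.2 210.8] 7mm [ 96.2 204.9]
3 up [320.8 211.7] 7mm [320.8 205.8]
4 up [553.3 212.9] 7mm [546.2 206.9]
t 7.45 p [ 0.5391 -0.0537  0.1643] F [-0.44  0.73  0.  ] F.n 0.14 j [ 16.3   7.7 -31.8   2.8 -41.   75.9]
rotvec [-0.2   0.26  0.2 ]
d tool mm [  0.4 130.1   0. ] tip above button 45.7 n in tool [-0.178 -0.004 -0.984] n in G [-0.174  0.    -0.985]
```

View pics/h.png

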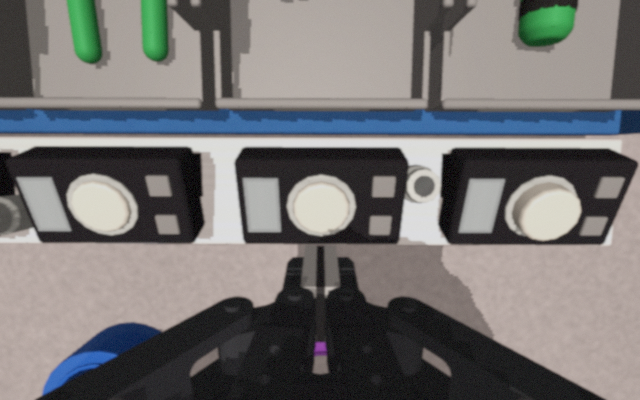

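Button 3 is down by about 6.8 mm and button 2 by about 7.5 mm. Button 4 (551,214) is still up. The short socket (423,186) tops out at 78 mm, well below the tips at about 140 mm. Moving to button 4.

>>> {"name": "apply_moves", "arguments": {
  "deltas": [
    {"gripper": 0,"tx": 0,"ty": 0.02,"tz": 0,"rx": 0,"ry": 0,"rz": 0},
    {"gripper": 0,"tx": 0,"ty": 0.03,"tz": 0,"rx": 0,"ry": 0,"rz": 0},
    {"gripper": 0,"tx": 0,"ty": 0.03,"tz": 0,"rx": 0,"ry": 0,"rz": 0},
    {"gripper": 0,"tx": 0,"ty": 0.03,"tz": 0,"rx": 0,"ry": 0,"rz": 0},
    {"gripper": 0,"tx": 0,"ty": 0.016,"tz": 0,"rx": 0,"ry": 0,"rz": 0},
    {"gripper": 0,"tx": 0,"ty": 0,"tz": 0,"rx": 0,"ry": 0,"rz": 0},
    {"gripper": 0,"tx": 0,"ty": 0,"tz": 0,"rx": 0,"ry": 0,"rz": 0}
  ]
}}

```text
time: 8.03
tool_pos: [0.5483, -0.1836, 0.1611]
eef_rot: [[0.983, 0.077, 0.167], [0.075, -0.997, 0.017], [0.168, -0.004, -0.986]]
wrist_force: [0.2, 0.2, -0.4]
width: 0.0002
```

```bash
python3 -c "
from g import *
st(4,.012)
"
```

```text
t 8.03 p [ 0.5483 -0.1836  0.1611] F [ 0.21  0.19 -0.35] F.n -0.41 j [  0.3  11.7 -25.4  -1.4 -43.3  95. ]
rotvec [-0.31  0.33  0.34]
d tool mm [ 7.2  0.2 29.8] tip above button 42.6 n in tool [-0.179 -0.006 -0.984] n in G [-0.174  0.    -0.985]
```

>>> {"name": "apply_moves", "arguments": {
  "deltas": [
    {"gripper": 0,"tx": 0.003,"ty": 0,"tz": 0.006,"rx": -0.2,"ry": 0.2,"rz": 0.3},
    {"gripper": 0,"tx": 0.0025,"ty": 0,"tz": 0.01,"rx": 0,"ry": 0,"rz": 0},
    {"gripper": 0,"tx": 0.002,"ty": 0,"tz": 0.01,"rx": 0,"ry": 0,"rz": 0},
    {"gripper": 0,"tx": 0,"ty": 0,"tz": 0.004,"rx": 0,"ry": 0,"rz": 0},
    {"gripper": 0,"tx": 0,"ty": 0,"tz": 0,"rx": 0,"ry": 0,"rz": 0},
    {"gripper": 0,"tx": 0,"ty": 0,"tz": 0,"rx": 0,"ry": 0,"rz": 0}
  ]
}}

```text
time: 8.53
tool_pos: [0.5612, -0.1793, 0.1272]
eef_rot: [[0.983, 0.073, 0.168], [0.072, -0.997, 0.015], [0.168, -0.002, -0.986]]
wrist_force: [-0.4, 0.3, 0.5]
width: 0.0001
```

```bash
python3 -c "
from g import *
st(4,.0025)
f=env.grab_frame('wrist');cv2.imwrite('pics/i.png',f['frame'][:,:,::-1])
"
```

```text
t 8.53 p [ 0.5612 -0.1793  0.1272] F [-0.38  0.28  0.51] F.n 0.6 j [  0.8  14.9 -26.5  -1.1 -38.9  94.1]
rotvec [-0.16  0.31  0.16]
d tool mm [1.6 3.3 3.5] tip above button 6.3 n in tool [-0.179 -0.003 -0.984] n in G [-0.174  0.    -0.985]
```

View pics/i.png

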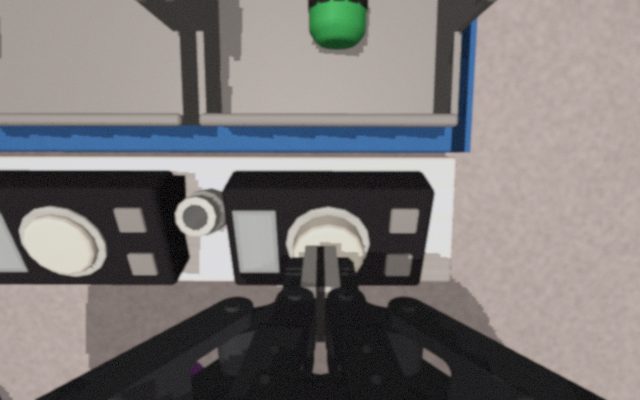

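The tips (320,260) are over button 4 (327,240), with the screwdriver handle behind. The short socket (200,212) is clear.

>>> {"name": "apply_moves", "arguments": {
  "deltas": [
    {"gripper": 0,"tx": 0.0015,"ty": 0.003,"tz": 0.001,"rx": 0,"ry": 0,"rz": 0},
    {"gripper": 0,"tx": 0,"ty": 0,"tz": 0,"rx": 0,"ry": 0,"rz": 0},
    {"gripper": 0,"tx": 0.0005,"ty": 0,"tz": 0.003,"rx": 0,"ry": 0,"rz": 0},
    {"gripper": 0,"tx": 0.0005,"ty": 0,"tz": 0.003,"rx": 0,"ry": 0,"rz": 0}
  ]
}}

```text
time: 8.92
tool_pos: [0.5659, -0.1819, 0.122]
eef_rot: [[0.983, 0.074, 0.17], [0.073, -0.997, 0.015], [0.171, -0.002, -0.985]]
wrist_force: [-2.3, 0.3, 3.1]
width: 0.0001
```

```bash
python3 -c "
from g import *
st(4,-.0058)
"
```

```text
t 8.92 p [ 0.5659 -0.1819  0.122 ] F [-2.32  0.29  3.11] F.n 3.71 j [  0.5  15.7 -26.2  -1.2 -38.3  94.6]
rotvec [-0.16  0.18  0.22]
d tool mm [-0.5  0.4  5.9] tip above button -0.1 n in tool [-0.177 -0.003 -0.984] n in G [-0.174  0.    -0.985]
```

>>> {"name": "apply_moves", "arguments": {
  "deltas": [
    {"gripper": 0,"tx": 0.0,"ty": 0,"tz": 0.003,"rx": 0,"ry": 0,"rz": 0},
    {"gripper": 0,"tx": 0.0,"ty": 0,"tz": 0.0025,"rx": 0,"ry": 0,"rz": 0},
    {"gripper": 0,"tx": 0,"ty": 0,"tz": 0,"rx": 0,"ry": 0,"rz": 0}
  ]
}}

```text
time: 9.17
tool_pos: [0.5676, -0.1818, 0.1169]
eef_rot: [[0.982, 0.074, 0.172], [0.073, -0.997, 0.015], [0.173, -0.002, -0.985]]
wrist_force: [-0.3, 1.0, 1.6]
width: 0.0004
```

```bash
python3 -c "
from g import *
st(4,-.0058)
"
```

```text
t 9.17 p [ 0.5676 -0.1818  0.1169] F [-0.28  1.    1.65] F.n 1.62 j [  0.5  16.1 -26.4  -1.2 -37.5  94.6]
rotvec [-0.15  0.06  0.21]
d tool mm [-1.3  0.4  0.5] tip above button -5.5 n in tool [-0.175 -0.003 -0.985] n in G [-0.174  0.    -0.985]
```

>>> {"name": "apply_moves", "arguments": {
  "deltas": [
    {"gripper": 0,"tx": -0.001,"ty": 0,"tz": -0.006,"rx": 0,"ry": 0,"rz": 0},
    {"gripper": 0,"tx": -0.002,"ty": 0,"tz": -0.012,"rx": 0,"ry": 0,"rz": 0},
    {"gripper": 0,"tx": -0.003,"ty": 0,"tz": -0.016,"rx": 0,"ry": 0,"rz": 0},
    {"gripper": 0,"tx": -0.003,"ty": 0,"tz": -0.016,"rx": 0,"ry": 0,"rz": 0},
    {"gripper": 0,"tx": 0,"ty": 0,"tz": 0,"rx": 0,"ry": 0,"rz": 0},
    {"gripper": 0,"tx": 0,"ty": 0,"tz": 0,"rx": 0,"ry": 0,"rz": 0}
  ]
}}

```text
time: 9.67
tool_pos: [0.5477, -0.1837, 0.1685]
eef_rot: [[0.983, 0.074, 0.17], [0.072, -0.997, 0.014], [0.171, -0.002, -0.985]]
wrist_force: [0.3, -0.1, -0.1]
width: 0.0001
```

```bash
python3 chk.py pics/j.png
python3 - <<'E'
from g import *
st(4,.045)
f=env.grab_frame('scene')['frame'][:,:,::-1]
o=cv2.imread('pics/a_scene.png')
r=lambda a:cv2.resize(a[165:345,215:500],None,fx=2.7,fy=1.65*1,interpolation=cv2.INTER_CUBIC)
cv2.imwrite('pics/k.png',np.vstack([r(o),r(f)]))
E
```

```text
[([100.2, 205.0], [73, 181, 55, 49, 1954]), ([320.1, 205.7], [294, 182, 53, 48, 1960])]
3 up [ 91.9 209. ] 7mm [ 98.8 203.3]
4 up [320.4 210. ] 7mm [320.4 204.2]
t 9.72 p [ 0.548  -0.1838  0.1687] F [0.1  0.57 0.65] F.n 0.56 j [  0.4  11.1 -25.2  -1.1 -43.9  94.6]
rotvec [-0.12  0.15  0.21]
d tool mm [ 0.3 -0.2  4.9] tip above button 49.9 n in tool [-0.176 -0.003 -0.984] n in G [-0.174  0.    -0.985]
```

View pics/j.png

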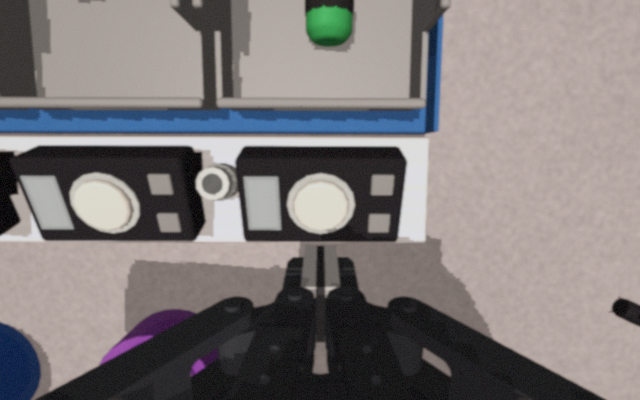

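View pics/k.png

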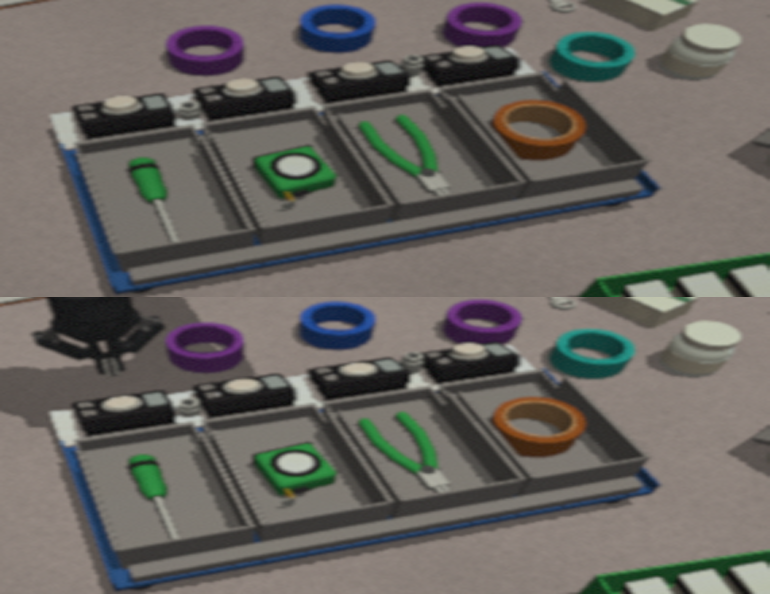

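Buttons 2, 3 and 4 are flat in their collars in the lower scene crop, button 1 at (468,352) still stands proud, and nothing has shifted. The gripper is clear, so I'm handing in.

```bash
python3 -c "
from station import env
print(env.finish_job())"
```

```text
the job is handed in; nothing more can be done
None
```

I pressed the three confirm buttons in the order you asked: button 2 (pliers), button 3 (tape measure), then button 4 (screwdriver). I used the shut fingertips and handed the job in at about 9.8 s.

- **Buttons:** Wrist images taken after each press put buttons 2, 3 and 4 about 7.5, 6.8 and 7.1 mm down. These are image estimates, good to roughly 1 mm. Button 1 (roll of tape) is still up.
- **Force:** The force readings taken during the presses stayed below about 5 N.
- **Other things:** A before-and-after scene picture shows the goods, the sockets and the nearby bench items in view where they were. The gripper ended about 50 mm clear of button 4.
- **Changed on the way:** At the full 20° lean the wrist was nearing an awkward joint position. I held the tool at 10° instead and still pushed along the button axis.
- **Disagreement:** The fingertips touched about 1–2 mm earlier than calculated, so I judged the final depth from the pictures as well as from the arm position.

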